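Box a batch of glass jars and log it on the ratchet counter

ROBOT

A 6-joint arm with a two-finger parallel gripper is mounted at the origin on the work surface. World frame = base frame: x ahead of the robot, y to its left, z up, the work surface at z = 0. Lengths are in mm, angles in rad, forces in N, time in s.
With the tool pointing down it reaches from about 350 to 775 mm from the base axis. Payload 7.3 kg.
Tool frame: the origin (TCP) lies between the finger pads; the fingertips stand 8 mm ahead of it and the grasp point (between the pads) lies 11 mm behind it; y points along the fingers, z is the direction in which the jaws open and shut, and the axes are right-handed (so a half turn about y gives the same grasp; the last joint's range is limited). The gripper opens to 92 mm and grips with 3 to 60 N. Pads are 19 mm wide; open, the fingers measure 130 mm over their backs; the gripper's body (75 mm by 190 mm) begins 47 mm behind the grasp point.
Start: joints at [-1.423, 0.342, 1.524, -0, 1.275, -0.146], TCP at [152.058, -502.516, 234.741] pointing down, gripper open.
Joint ranges: [-2.53, 2.53], [-0.77, 2.02], [0.04, 2.7], [-1, 4.14], [0.28, 2.66], [-3.11, 3.11]. Speed limits (rad/s): [2.57, 2.57, 3.14, 3.14, 3.14, 3.14].

INTERFACE

Orientations are given as [roll, pitch, yaw] about the fixed x, y, z axes, in that order (R = Rz(yaw) Ry(pitch) Rx(roll)).
In Python, from plant import bot, vision, job gives the robot as it stands. The module is installed in compiled form; this text tells all that it offers.
- The arm moves only by the tool arm_command, never from a script. Its argument "deltas" is a list of rows, each a list of 4 numbers: the shift along the tool's x, y, z in m, then the turn about the tool's y in degrees. In form: [[x, y, z, twist], ...]. A call has 1 to 5 rows; each row shifts and turns the commanded pose from where the row before left it, along the tool's axes as they then stand; what a row does not reach is not made up. A row lasts 1/10 s, in which the tool goes at most 50 mm and 8.59 degrees, less where a joint would pass 70% of its speed; a pose out of reach is approached as far as the arm can. A call is refused whole if a number of a shift passes 0.05 or a number of a turn 8.59, either way. A call with a gripper value outside its range is refused whole. "claw" is the closure in counts, from 0 (fully open) to 255 (shut), set as the call begins (left out, the last holds). The fingers move at their own pace and stop on an object; the grip force is fixed at half the most. Time passes only in rows, so rows that do not move let the fingers close. It gives the time, the measured TCP pose, the force and the opening at its end, in the units of the state.
- bot.get_obs(): the state, without advancing time (a new reading comes with each control period).
- vision.capture(name): name is "side" or "top"; returns a dict with "img" (400x640x3 uint8, red, green, blue), "camera_matrix" (3x3 intrinsics, pixels), "dist_coeffs" ([k1, k2, p1, p2, k3] as OpenCV has them; the pictures are not rectified), "world_to_cam" (4x4, takes a point from world to camera coordinates). Camera axes: x right, y down, z forward; pixel columns grow to the right and rows downward; lengths in mm; the calibration is good to about 2 mm. A picture is of the moment at which its call begins. There is no depth.
- job.close_job(): hands the job in, once; it reports no verdict.
Trained networks look in a picture, given as the dict that the camera call returned (one of the last four; its "shot" number tells which), for a name from the list of things; names that differ only in an ending like _2 or _b are one class to them, and where a whole thing is asked for, a point or a joint stands for the part that bears it (a point fixed in the world has none). Each returns a list of dicts, best first, with "confidence" (0 to 1); they miss things now and then, are a little off and sometimes report something else, mostly with a low value. They report only what shows in the picture. A call takes as long as a camera call.
- vision.find_in(picture, name): "xyz" ([x, y, z] in mm, in the coordinates of the camera as it stood for that picture, good to about 4 mm: the middle of the surface that is visible of it).
- vision.regions_of(picture, name): "mask" (400x640 bool, what is visible of it).
The state is a dict: "time": time; "joint_positions": joint angles; "dq": joint speeds; "tau": joint torques, N m; "tool_pos": TCP position; "tcp_rot": TCP orientation; "contact_force": force on the tool from outside, world axes, zero at the start; "moment": the same for the moment, N m; "grip_width": finger opening in mm.
Only numpy, scipy, OpenCV 4.12 (cv2) and the standard library are available. Lean on these libraries where they do the work, as an engineer would, in place of code of your own. Each camera call takes 0.05 s, during which the arm holds its last target. There are 200 camera calls.

TASK

Take the lid off the metal sterilising box, stand every glass jar upright inside it, gripping the thin glass only lightly, and put the lid back on so that it is fully seated. Only then log the batch: press the lever of the ratchet counter fully down and let it come all the way back up, once for each jar, so that the pointer has advanced by exactly as many marks as there are jars. Leave the other things on the counter where they are.

Things in the scene. Friction and masses are not known exactly. Their poses are not given: they have to be found in the camera images.
- box: open metal box fixed to the counter, outside 124 mm (its x) by 180 mm (its y) by 70 mm tall, walls and floor 4 mm thick (inside 116 x 172 x 66 mm). Origin: centre of its underside, z up. The jars go inside, anywhere as long as they stand upright; four fit in 2 x 2, at x = -30 / +30 mm and y = -36 / +36 mm
- lid: loose lid, 220 g, on the box at the start: plate 140 (x) x 196 (y) x 4 mm; a skirt 8 mm deep, 3 mm thick under its edge goes round the outside of the box with 5 mm of play each way. In the middle on top a grip bar, 50 mm (x) x 18 mm (y), 36 mm tall: pinch it along y. Origin: centre of the plate's underside, 70 mm above the box's origin when seated, 8 mm above a surface it lies on; z up
- mat: black rubber mat lying fixed on the counter, 160 mm (its x) by 212 mm (its y) by 3 mm: a clear place to lay the lid meanwhile. Origin: centre of its underside, z up
- jar1: thin glass jar with a flat metal cap, an upright cylinder 40 mm in diameter and 50 mm tall, about 90 g, upright on the counter to the robot's right at the start; 2 to 4 such jars are there, an absent one is None. Origin: centre of its underside, z up. The glass cracks when the two fingers together press it with more than 90 N (45 N each): grip with 20 to 30 N
- jar2: thin glass jar with a flat metal cap, an upright cylinder 40 mm in diameter and 50 mm tall, about 90 g, upright on the counter to the robot's right at the start; 2 to 4 such jars are there, an absent one is None. Origin: centre of its underside, z up. The glass cracks when the two fingers together press it with more than 90 N (45 N each): grip with 20 to 30 N
- jar3: thin glass jar with a flat metal cap, an upright cylinder 40 mm in diameter and 50 mm tall, about 90 g, upright on the counter to the robot's right at the start; 2 to 4 such jars are there, an absent one is None. Origin: centre of its underside, z up. The glass cracks when the two fingers together press it with more than 90 N (45 N each): grip with 20 to 30 N
- jar4: thin glass jar with a flat metal cap, an upright cylinder 40 mm in diameter and 50 mm tall, about 90 g, upright on the counter to the robot's right at the start; 2 to 4 such jars are there, an absent one is None. Origin: centre of its underside, z up. The glass cracks when the two fingers together press it with more than 90 N (45 N each): grip with 20 to 30 N
- counter: ratchet counter fixed on the robot's far right: base plate 150 (x) x 90 (y) x 12 mm, upright white drum of 56 mm radius, 38 mm wide, on a level axle along y 75 mm up; black scale marks on its rims and a black pointer reaching 80 mm from the axle. Its lever sticks out along its -x, towards the robot. Origin: centre of its underside, z up
- lever_top (a point): centre of the upper face of the black paddle, 36 mm long and 34 mm wide, at the end of the counter's lever, 115 mm from the axle; it stands about 104 mm high at rest and about 58 mm high when pressed fully down. Pressing down takes 4 N at first and about 9 N just before the bottom stop; it springs back up when let go
- lever (a joint): lever angle in rad: 0 at rest (up), 0.40 pressed fully down against its stop; sprung back to 0
- dial (a joint): pointer angle in rad, 0 at the start (leaning away from the robot), +0.32 (one mark) for each full press, towards the robot; a ratchet, it stays where the lever has carried it . It settles up to 0.04 below a mark when the lever snaps back. A press of less than about 0.36 rad may not catch the next mark
- pouch_box: cardboard box of pouches, 70 x 130 x 55 mm, beyond the work; leave alone. Origin: centre of its underside
- spray_bottle: amber bottle, 60 mm in diameter, 150 mm tall, beyond the work; leave alone. Origin: centre of its underside
- steel_cup: empty steel cup, 76 mm in diameter, 75 mm tall, beyond the work; leave alone. Origin: centre of its underside

How it is judged (in metres and radians):
On the way, in this order (a step that is already met when the one before it is completed fails the run):
1. every jar stands upright in the open box, and the counter has not been pressed (x of jar1 in the frame of box between -0.047 and 0.047 m and y of jar1 in the frame of box between -0.075 and 0.075 m and z of jar1 in the frame of box between -0.004 and 0.012 m and angle between each of jar1, jar2, jar3, jar4's own z axis and vertical below 0.2 rad and x of jar2 in the frame of box between -0.047 and 0.047 m and y of jar2 in the frame of box between -0.075 and 0.075 m and z of jar2 in the frame of box between -0.004 and 0.012 m and x of jar3 in the frame of box between -0.047 and 0.047 m and y of jar3 in the frame of box between -0.075 and 0.075 m and z of jar3 in the frame of box between -0.004 and 0.012 m and x of jar4 in the frame of box between -0.047 and 0.047 m and y of jar4 in the frame of box between -0.075 and 0.075 m and z of jar4 in the frame of box between -0.004 and 0.012 m and horizontal distance between lid and box above 0.1 m and value of joint dial below 0.1 rad), for 0.2 s.
2. the lid is seated on the box with the jars inside, before the first press (x of jar1 in the frame of box between -0.047 and 0.047 m and y of jar1 in the frame of box between -0.075 and 0.075 m and z of jar1 in the frame of box between -0.004 and 0.012 m and angle between each of jar1, jar2, jar3, jar4's own z axis and vertical below 0.2 rad and x of jar2 in the frame of box between -0.047 and 0.047 m and y of jar2 in the frame of box between -0.075 and 0.075 m and z of jar2 in the frame of box between -0.004 and 0.012 m and x of jar3 in the frame of box between -0.047 and 0.047 m and y of jar3 in the frame of box between -0.075 and 0.075 m and z of jar3 in the frame of box between -0.004 and 0.012 m and x of jar4 in the frame of box between -0.047 and 0.047 m and y of jar4 in the frame of box between -0.075 and 0.075 m and z of jar4 in the frame of box between -0.004 and 0.012 m and x of lid in the frame of box between -0.008 and 0.008 m and y of lid in the frame of box between -0.008 and 0.008 m and z of lid in the frame of box between 0.065 and 0.074 m and angle between lid's own z axis and vertical below 0.05 rad and value of joint dial below 0.1 rad and value of joint lever below 0.05 rad), for 0.2 s.
3. the lever has been pressed once for each jar and is back up (((value of joint dial between 0.53 and 0.74 rad and height (world z) of each of jar2, jar3 below -5 m) or (value of joint dial between 0.53 and 0.74 rad and height (world z) of each of jar2, jar4 below -5 m) or (value of joint dial between 0.53 and 0.74 rad and height (world z) of each of jar3, jar4 below -5 m) or (value of joint dial between 0.85 and 1.06 rad and height (world z) of jar2 below -5 m and (height (world z) of jar3 above -5 m or height (world z) of box below -5 m) and (height (world z) of jar4 above -5 m or height (world z) of box below -5 m)) or (value of joint dial between 0.85 and 1.06 rad and height (world z) of jar3 below -5 m and (height (world z) of jar2 above -5 m or height (world z) of box below -5 m) and (height (world z) of jar4 above -5 m or height (world z) of box below -5 m)) or (value of joint dial between 0.85 and 1.06 rad and height (world z) of jar4 below -5 m and (height (world z) of jar2 above -5 m or height (world z) of box below -5 m) and (height (world z) of jar3 above -5 m or height (world z) of box below -5 m)) or (value of joint dial between 1.17 and 1.38 rad and (height (world z) of jar2 above -5 m or height (world z) of box below -5 m) and (height (world z) of jar3 above -5 m or height (world z) of box below -5 m) and (height (world z) of jar4 above -5 m or height (world z) of box below -5 m))) and value of joint lever below 0.05 rad), for 0.2 s.
At the end, for the whole second after the job is handed in: every jar upright (0.2 rad) on the box's floor; lid seated: within 8 mm of the box's centre each way, at 70 mm (-5, +4), level within 0.05 rad; pointer advanced 0.32 rad per jar (-0.11, +0.10); lever up; all at rest (all of step 3 and x of jar1 in the frame of box between -0.047 and 0.047 m and y of jar1 in the frame of box between -0.075 and 0.075 m and z of jar1 in the frame of box between -0.004 and 0.012 m and angle between each of jar1, jar2, jar3, jar4's own z axis and vertical below 0.2 rad and x of jar2 in the frame of box between -0.047 and 0.047 m and y of jar2 in the frame of box between -0.075 and 0.075 m and z of jar2 in the frame of box between -0.004 and 0.012 m and x of jar3 in the frame of box between -0.047 and 0.047 m and y of jar3 in the frame of box between -0.075 and 0.075 m and z of jar3 in the frame of box between -0.004 and 0.012 m and x of jar4 in the frame of box between -0.047 and 0.047 m and y of jar4 in the frame of box between -0.075 and 0.075 m and z of jar4 in the frame of box between -0.004 and 0.012 m and x of lid in the frame of box between -0.008 and 0.008 m and y of lid in the frame of box between -0.008 and 0.008 m and z of lid in the frame of box between 0.065 and 0.074 m and angle between lid's own z axis and vertical below 0.05 rad and linear speed of each of jar1, jar2, jar3, jar4, lid below 0.02 m/s); the robot touches nothing.
It fails at once if a jar is pressed by the two fingers together with more than 90 N (contact force between the fingers and jar1 above 90 N or contact force between the fingers and jar2 above 90 N or contact force between the fingers and jar3 above 90 N or contact force between the fingers and jar4 above 90 N).
It fails at once if the pouch box, the bottle or the cup is moved by more than 30 mm (distance of any of pouch_box, spray_bottle, steel_cup from where it was at the start of the episode above 0.03 m).
Of jar2, jar3, jar4 only 1 to 3 are there at a start; the rules pass over those that are not, and their reading is None.
At some moment in a run one of jar1, jar2, jar3, jar4 may be knocked a few centimetres aside while the robot is not near it.
It also fails if it takes over 210 s, if anything falls off the work surface, if the arm or the gripper's body presses on something with over 40 N, if the wrist force passes 120 N, or if a joint passes its speed limit or range.

## Working session

There is one attempt and no reset: what is moved stays moved. The work goes in short steps, Python scripts to look and compute and a tool call to move; the robot and the scene stay as the last step left them, time stands still between calls to the robot, and variables do not carry over. Pictures are saved under pics/ and viewed, about 12 in all and at most 16, crops included, and the job is handed in when it is done.

Besides the shell and the picture viewer there is one more tool, called after "Emit:" as name(argument=value, ...), one argument or row to a line, values as JSON. arm_command: Moves the arm, as the interface text tells. Its arguments: {"type":"object","properties":{"deltas":{"type":"array","items":{"type":"array","items":{"type":"number"}}},"claw":{"type":"number"}},"required":["deltas"]}

```bash
mkdir -p pics
cat > h.py <<'E'
import numpy as np, cv2
from plant import bot, vision, job
def cap(n,save=None):
    p=vision.capture(n)
    if save: cv2.imwrite(f'pics/{save}.png',p['img'][:,:,::-1])
    return p
def c2w(p,x):
    T=np.linalg.inv(np.array(p['world_to_cam'])); return (T@np.r_[x,1])[:3]
def ray(p,uv):
    q=cv2.undistortPoints(np.array([[uv]],float),np.array(p['camera_matrix']),np.array(p['dist_coeffs']))[0,0]
    T=np.linalg.inv(np.array(p['world_to_cam'])); return T[:3,3],T[:3,:3]@np.r_[q,1]
def at_z(p,uv,z):
    o,d=ray(p,uv); return o+d*(z-o[2])/d[2]
def proj(p,X):
    T=np.array(p['world_to_cam']); r,_=cv2.Rodrigues(T[:3,:3])
    return cv2.projectPoints(np.array(X,float).reshape(-1,3),r,T[:3,3],np.array(p['camera_matrix']),np.array(p['dist_coeffs']))[0][:,0]
def tri(p1,u1,p2,u2):
    o1,d1=ray(p1,u1);o2,d2=ray(p2,u2)
    s=np.linalg.lstsq(np.c_[d1,-d2],o2-o1,rcond=None)[0]
    a,b=o1+s[0]*d1,o2+s[1]*d2; return (a+b)/2,np.linalg.norm(a-b)
E
python3 - <<'E'
from h import *
np.set_printoptions(precision=1,suppress=True)
print(bot.get_obs())
P={n:cap(n,n+'0') for n in('top','side')}
for n,p in P.items():
    print(n,np.linalg.inv(np.array(p['world_to_cam'])))
    for t in ['box','lid','mat','jar1','counter','lever_top','pouch_box','spray_bottle','steel_cup']:
        for d in vision.find_in(p,t)[:5]:
            print(n,t,round(d['confidence'],2),c2w(p,d['xyz']))
E
```

```text
{'time': 0.0, 'joint_positions': array([-1.4,  0.3,  1.5, -0. ,  1.3, -0.1]), 'dq': array([-0., -0., -0., -0.,  0.,  0.]), 'tau': array([  0. , -43.1, -24.4,   0.1,   0.1,  -0. ]), 'tool_pos': array([ 152. , -502.1,  234. ]), 'tcp_rot': array([-1.6,  0. , -2.8]), 'contact_force': array([0.5, 0.4, 0.1]), 'moment': array([-0. ,  0. ,  0.1]), 'grip_width': 91.68474440632805}
top [[   0.    -1.     0.2  485.3]
 [  -1.    -0.     0.   -46. ]
 [  -0.    -0.2   -1.  1070.7]
 [   0.     0.     0.     1. ]]
top box 0.59 [ 504.8 -424.3   99.9]
top box 0.52 [533.4 246.2  18. ]
top lid 0.75 [530.8 330.1  74.3]
top lid 0.35 [533.6 251.   16.8]
top jar1 0.62 [ 479.7 -238.6   49.9]
top jar1 0.53 [ 485.  -126.4   50.7]
top counter 0.76 [ 590.3 -399.4   79.2]
top counter 0.23 [ 762.8 -114.2   36.1]
top lever_top 0.57 [ 505.  -426.2  102.8]
top pouch_box 0.97 [743.9 204.7  50.8]
top pouch_box 0.26 [550.2 100.5  -2. ]
top spray_bottle 0.72 [746.4  14.8 100.3]
top steel_cup 0.75 [ 764.8 -112.7   37. ]
side [[   1.    -0.1    0.1  475.6]
 [  -0.2   -0.7    0.7 -773. ]
 [   0.    -0.7   -0.7  880.5]
 [   0.     0.     0.     1. ]]
side box 0.88 [536.2 250.9  30.7]
side box 0.69 [548.4  90.1   8.3]
side lid 0.72 [537.8 328.5  77.6]
side mat 0.7 [548.5  91.3   7.7]
side jar1 0.72 [ 483.7 -139.1   40.9]
side jar1 0.66 [ 481.  -256.    51.5]
side counter 0.86 [ 590.1 -423.5   79.4]
side lever_top 0.81 [ 502.9 -428.   101.6]
side pouch_box 0.91 [741.2 190.9  57.1]
side pouch_box 0.42 [ 503.1 -432.3  102.4]
side spray_bottle 0.98 [752.6   4.5  81.9]
side spray_bottle 0.19 [ 588.8 -422.6   82.5]
side steel_cup 0.87 [ 750.4 -109.9   52.1]
```

View pics/top0.png

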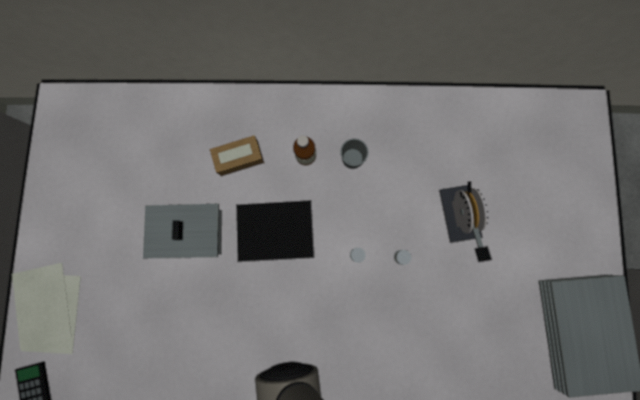

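View pics/side0.png

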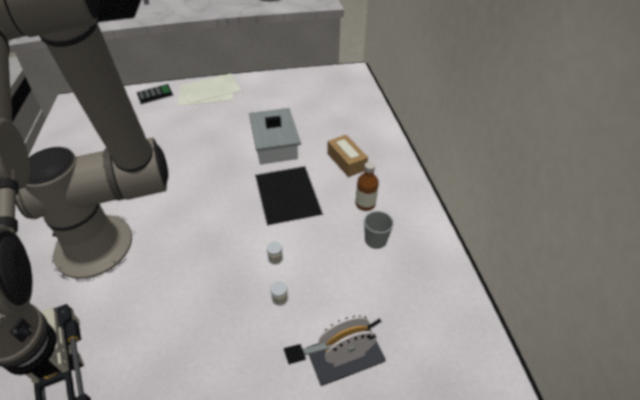

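```bash
cat > m.py <<'E'
from h import *
np.set_printoptions(precision=1,suppress=True)
p=cap('top');s=cap('side')
def mk(pic,n,k=6):
    return [d for d in vision.regions_of(pic,n)[:k] if d['mask'].sum()>20]
def cen(m): y,x=np.nonzero(m); return np.array([x.mean(),y.mean()])
for nm,z in [('lid',74),('mat',3),('counter',12),('lever_top',104),('box',74)]:
    for d in mk(p,nm,2):
        c=cv2.findContours(d['mask'].astype(np.uint8),0,2)[0]; c=max(c,key=cv2.contourArea)
        w=np.array([at_z(p,q[0],z)[:2] for q in c.astype(float)],np.float32)
        r=cv2.minAreaRect(w); print(nm,round(d['confidence'],2),d['mask'].sum(),cen(d['mask']),np.array(r[0]),np.array(r[1]),r[2])
for pic,n in((p,'top'),(s,'side')):
    for d in mk(pic,'jar1'):
        c=cen(d['mask']); print(n,'jar',round(d['confidence'],2),d['mask'].sum(),c,at_z(pic,c,50),at_z(pic,c,25))
# bar: dark blob
for pic,n,b in((p,'top',(160,200,210,250)),(s,'side',(255,290,108,136)),(p,'topp',(465,500,240,268)),(s,'sidep',(278,310,340,368))):
    x0,x1,y0,y1=b; g=pic['img'][y0:y1,x0:x1].mean(2); y,x=np.nonzero(g<45); c=np.array([x.mean()+x0,y.mean()+y0])
    print(n,'bar',len(x),c,'range',x.min()+x0,x.max()+x0,y.min()+y0,y.max()+y0,at_z(pic,c,110),at_z(pic,c,104))
E
python3 m.py
```

```text
lid 0.61 4026 [181.1 230.9] [534.5 337.1] [143.3 198.6] 3.332484245300293
mat 0.66 4416 [274.5 230.9] [545.8 100.6] [159.9 212.3] 4.620694160461426
mat 0.56 293 [481.  248.2] [ 521.4 -461.5] [93.  37.5] 16.636133193969727
counter 0.94 2509 [465.1 216.3] [ 581.5 -425.1] [220.4 123.2] 8.888236999511719
counter 0.27 310 [480.6 247.5] [ 523.2 -459.2] [93.2 37.7] 12.062077522277832
lever_top 0.7 284 [480.3 246.5] [ 519.5 -424.6] [79.9 33. ] 7.360411643981934
box 0.55 53 [219.8 239.2] [495.8 231.5] [30.8  7.8] 3.5139434337615967
top jar 0.68 214 [402.2 256.9] [ 482.4 -241.7   50. ] [ 482.4 -246.5   25. ]
top jar 0.52 194 [357.9 255. ] [ 484.7 -126.7   50. ] [ 484.7 -128.7   25. ]
top jar 0.36 562 [304.9 150.7] [762.   19.8  50. ] [768.8  21.4  25. ]
side jar 0.85 325 [274.7 252.7] [ 485.9 -143.    50. ] [ 486.2 -124.1   25. ]
side jar 0.55 355 [279.1 293.4] [ 482.8 -259.1   50. ] [ 483.  -243.6   25. ]
top bar 186 [177.4 230. ] range 172 182 221 239 [534.9 331.5 110. ] [535.2 333.8 104. ]
side bar 123 [272.7 121.7] range 266 279 117 127 [533.4 317.  110. ] [533.8 325.5 104. ]
topp bar 146 [482.5 253.7] range 476 489 247 260 [ 494.8 -426.2  110. ] [ 494.9 -428.5  104. ]
sidep bar 225 [294.2 353.6] range 285 303 346 362 [ 494.6 -433.   110. ] [ 494.8 -430.4  104. ]
```

```bash
cat > g.py <<'E'
# usage: g.py x y z yawdeg -> remaining move, tool axes after twisting first (mm) 
import sys
from h import *
from scipy.spatial.transform import Rotation as R
def go(x,y,z,yaw):
    o=bot.get_obs(); r=R.from_euler('xyz',o['tcp_rot']); cy=np.degrees(o['tcp_rot'][2])
    tw=(cy-yaw+180)%360-180
    r2=r*R.from_euler('y',tw,degrees=True)
    d=np.array([x,y,z])-o['tool_pos']
    print('t',o['time'],'pos',o['tool_pos'].round(1),'rot',np.degrees(o['tcp_rot']).round(2),'q6',o['joint_positions'][5].round(3),'F',np.round(o['contact_force'],1),'w',round(o['grip_width'],1))
    print('twist',round(tw,2),'tool d after twist',r2.inv().apply(d).round(1),'before',r.inv().apply(d).round(1), 'yaw after',r2.as_euler('xyz',degrees=True).round(2))
if __name__=='__main__': go(*map(float,sys.argv[1:5]))
E
python3 g.py 534.5 337 200 183.3
```

```text
t 1.45 pos [ 152.1 -502.5  234.7] rot [ -89.99   -0.   -163.17] q6 -0.146 F [ 0.5  0.6 -0.5] w 91.7
twist 13.53 tool d after twist [-430.1   34.7 -816.1] before [-609.2   34.7 -692.8] yaw after [ -89.99   -0.   -176.7 ]
```

Emit:
arm_command(
  deltas=[
    [-0.03,0,0,6.77],
    [-0.04,0,0,6.76],
    [-0.04,0,0,0],
    [-0.04,0,0,0],
    [-0.04,0,0,0],
  ],
  claw=0,
)

```text
time: 1.95
tool_pos: [341.5, -479.7, 234.8]
tcp_rot: [-1.57, 0.0, -3.084]
contact_force: [-0.4, -1.3, -0.2]
grip_width: 91.9
```

Emit:
arm_command(
  deltas=[
    [-0.04,0,0,0],
    [-0.04,0,-0.02,0],
    [-0.03,0,-0.04,0],
    [0,0,-0.04,0],
    [0,0,-0.04,0],
  ],
)

```text
time: 2.45
tool_pos: [442.3, -331.9, 234.1]
tcp_rot: [-1.571, -0.0, -3.083]
contact_force: [0.7, -0.8, 0.3]
grip_width: 91.6
```

Emit:
arm_command(
  deltas=[
    [0,0,-0.04,0],
    [0,0,-0.04,0],
    [0,0,-0.04,0],
    [0,0,-0.04,0],
    [0,0,-0.04,0],
  ],
)

```text
time: 2.95
tool_pos: [429.9, -132.7, 234.8]
tcp_rot: [-1.571, 0.0, -3.084]
contact_force: [0.7, 0.1, -0.7]
grip_width: 91.7
```

Emit:
arm_command(
  deltas=[
    [-0.01,0,-0.04,0],
    [-0.01,0,-0.04,0],
    [-0.01,0,-0.04,0],
    [-0.01,0,-0.04,0],
    [-0.01,0,-0.04,0],
  ],
)

```text
time: 3.45
tool_pos: [468.7, 70.1, 234.9]
tcp_rot: [-1.571, 0.001, -3.084]
contact_force: [0.9, -0.3, 0.1]
grip_width: 92.1
```

Emit:
arm_command(
  deltas=[
    [-0.01,0,-0.04,0],
    [-0.01,0,-0.04,0],
    [-0.01,0,-0.04,0],
    [-0.01,0,-0.04,0],
    [0,0,0,0],
  ],
)

```text
time: 3.95
tool_pos: [499.4, 234.7, 234.3]
tcp_rot: [-1.572, 0.0, -3.08]
contact_force: [-0.1, -0.0, 1.1]
grip_width: 91.4
```

```bash
python3 g.py 534.5 337 200 183.3
```

```text
t 3.95 pos [499.4 234.7 234.3] rot [-9.0090e+01  3.0000e-02 -1.7644e+02] q6 1.808 F [-0.1 -0.   1.1] w 91.4
twist 0.26 tool d after twist [ -40.9   34.5 -100. ] before [-41.3  34.5 -99.9] yaw after [-9.009e+01  3.000e-02 -1.767e+02]
```

Emit:
arm_command(
  deltas=[
    [-0.02,0.01,-0.04,0.2],
    [-0.02,0.01,-0.04,0],
    [0,0.02,-0.02,0],
    [0,0.04,0,0],
    [0,0,0,0],
  ],
)

```text
time: 4.45
tool_pos: [530.6, 331.2, 149.1]
tcp_rot: [-1.566, -0.01, -3.087]
contact_force: [-0.6, -1.1, -1.3]
grip_width: 91.4
```

Run:
```python
from h import *
p=cap('top','top1'); s=cap('side','side1')
a=cv2.resize(p['img'][170:300,110:310],None,fx=3.9,fy=3.9)[:,:,::-1]
b=cv2.resize(s['img'][60:190,190:390],None,fx=3.9,fy=3.9)[:,:,::-1]
cv2.imwrite('pics/c1.png',cv2.resize(np.vstack([a,b])[:, :],None,fx=.59,fy=.59))
from g import go; go(534.5,337,88,183.3)
```

```text
t 4.55 pos [533.6 331.8 154.8] rot [-8.9950e+01 -8.0000e-02 -1.7692e+02] q6 1.952 F [-0.9  0.2  0.3] w 91.9
twist -0.22 tool d after twist [-1.3 66.8 -5.2] before [-1.3 66.8 -5.2] yaw after [-8.995e+01 -8.000e-02 -1.767e+02]
```

View pics/c1.png

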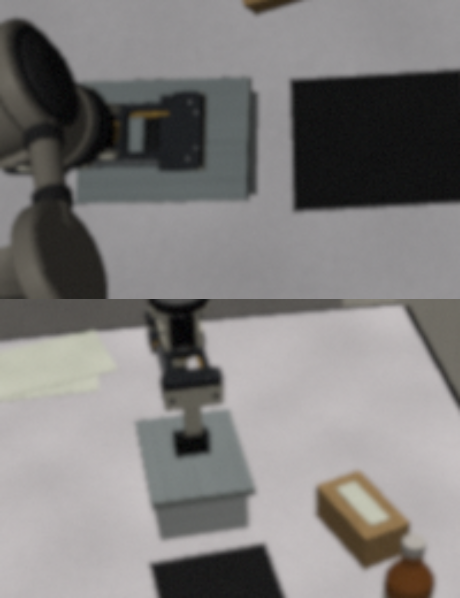

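Emit:
arm_command(
  deltas=[
    [-0.001,0.02,-0.005,-0.2],
    [0,0.02,0,0],
    [0,0.02,0,0],
    [0,0.006,0,0],
    [0,0,0,0],
  ],
)

```text
time: 5.05
tool_pos: [535.1, 337.2, 89.9]
tcp_rot: [-1.571, 0.001, -3.085]
contact_force: [-0.6, 0.1, 0.9]
grip_width: 91.6
```

Emit:
arm_command(
  deltas=[
    [0,0,0,0],
    [0,0,0,0],
    [0,0,0,0],
    [0,0,0,0],
    [0,0,0,0],
  ],
  claw=255,
)

```text
time: 5.55
tool_pos: [534.5, 337.6, 88.9]
tcp_rot: [-1.571, 0.0, -3.084]
contact_force: [0.1, -0.3, -0.2]
grip_width: 56.5
```

Emit:
arm_command(
  deltas=[
    [0,0,0,0],
    [0,0,0,0],
    [0,0,0,0],
    [0,0,0,0],
    [0,0,0,0],
  ],
)

```text
time: 6.05
tool_pos: [534.4, 337.7, 88.6]
tcp_rot: [-1.571, -0.0, -3.084]
contact_force: [-0.3, 1.5, -0.3]
grip_width: 18.2
```

```bash
python3 g.py 534.5 337 88 183.3
```

```text
t 6.05 pos [534.4 337.7  88.6] rot [ -90.01   -0.   -176.7 ] q6 1.955 F [-0.3  1.5 -0.3] w 18.2
twist 0.0 tool d after twist [-0.1  0.6  0.7] before [-0.1  0.6  0.7] yaw after [ -90.01   -0.   -176.7 ]
```

Emit:
arm_command(
  deltas=[
    [0,-0.01,0,0],
    [0,-0.03,0,0],
    [0,-0.04,0,0],
    [0,-0.02,0,0],
    [0,0,0.03,0],
  ],
)

```text
time: 6.55
tool_pos: [537.4, 310.7, 193.2]
tcp_rot: [-1.575, 0.008, -3.081]
contact_force: [1.2, 0.3, -2.5]
grip_width: 17.7
```

Emit:
arm_command(
  deltas=[
    [0.002,0,0.04,0],
    [0,0,0.04,0],
    [0,0,0.04,0],
    [0,0,0.04,0],
    [0,0,0.03,0],
  ],
)

```text
time: 7.05
tool_pos: [544.8, 115.4, 189.2]
tcp_rot: [-1.57, -0.0, -3.085]
contact_force: [-0.9, 0.7, -3.0]
grip_width: 17.9
```

Emit:
arm_command(
  deltas=[
    [0,0,0.017,0],
    [0,0.03,0,0],
    [0,0.03,0,0],
    [0,0.03,0,0],
    [0,0.03,0,0],
  ],
)

```text
time: 7.55
tool_pos: [546.1, 100.6, 68.2]
tcp_rot: [-1.571, 0.0, -3.084]
contact_force: [0.2, 0.8, -2.7]
grip_width: 17.9
```

Emit:
arm_command(
  deltas=[
    [0,0.02,0,0],
    [0,0.01,0,0],
    [0,0,0,0],
  ],
)

```text
time: 7.85
tool_pos: [545.4, 100.8, 37.9]
tcp_rot: [-1.571, -0.002, -3.084]
contact_force: [-0.5, 0.1, -2.4]
grip_width: 17.8
```

```bash
python3 g.py 545.8 100.6 29 183.3
```

```text
t 7.85 pos [545.4 100.8  37.9] rot [-8.999e+01 -1.300e-01 -1.767e+02] q6 1.558 F [-0.5  0.1 -2.4] w 17.8
twist 0.0 tool d after twist [-0.4  8.9  0.2] before [-0.4  8.9  0.2] yaw after [-8.999e+01 -1.300e-01 -1.767e+02]
```

Emit:
arm_command(
  deltas=[
    [0,0.005,0,0],
    [0,0.003,0,0],
    [0,0.001,0,0],
    [0,0,0,0],
  ],
)

```text
time: 8.25
tool_pos: [546.2, 100.8, 30.1]
tcp_rot: [-1.571, 0.001, -3.084]
contact_force: [1.6, -0.0, -2.5]
grip_width: 18.0
```

Emit:
arm_command(
  deltas=[
    [0,0,0,0],
    [0,0,0,0],
    [0,0,0,0],
    [0,0,0,0],
    [0,0,0,0],
  ],
  claw=0,
)

```text
time: 8.75
tool_pos: [546.2, 100.8, 29.8]
tcp_rot: [-1.571, 0.0, -3.084]
contact_force: [-0.1, 0.8, 0.6]
grip_width: 53.5
```

Emit:
arm_command(
  deltas=[
    [0,0,0,0],
    [0,0,0,0],
    [0,-0.03,0,0],
    [0,-0.04,0,0],
    [0,-0.04,0,0],
  ],
)

```text
time: 9.25
tool_pos: [545.6, 100.8, 140.5]
tcp_rot: [-1.571, -0.002, -3.084]
contact_force: [0.7, 0.4, 0.1]
grip_width: 90.7
```

Emit:
arm_command(
  deltas=[
    [0,-0.03,0,0],
    [0.02,-0.02,0.04,0],
    [0.02,0,0.04,0],
    [0,0,0.04,0],
    [0,0,0,0],
  ],
)

```text
time: 9.75
tool_pos: [513.1, -25.2, 190.2]
tcp_rot: [-1.569, 0.001, -3.088]
contact_force: [-0.1, -0.4, 0.1]
grip_width: 92.0
```

```bash
python3 m.py
python3 - <<'E'
from h import *
p=cap('top','top2'); s=cap('side','side2')
cv2.imwrite('pics/c2.png',np.vstack([cv2.resize(p['img'][140:300,120:440],None,fx=1.87,fy=1.87),cv2.resize(s['img'][90:310,200:400],None,fx=2.99,fy=2.99)[:300]])[:,:,::-1])
from g import go; go(485,-128,200,183.3)
E
```

```text
lid 0.98 1376 [253.2 229.4] [541.3 138.7] [131.8  86.7] 1.5613800287246704
mat 0.87 354 [250.1 234.1] [530.2 194.2] [167.2  62.4] 23.899463653564453
counter 0.7 2411 [465.  216.1] [ 580.6 -426.4] [215.4 121.3] 9.938274383544922
lever_top 0.82 295 [480.8 247.7] [ 518.7 -423.8] [81.8 33.8] 12.062087059020996
box 0.7 3519 [184.2 231.8] [533.9 326.9] [124.6 199.3] 2.990666627883911
box 0.69 566 [304.4 150.7] [754.9  20.6] [77.1 64.1] 1.4360957145690918
top jar 0.64 213 [402.2 257. ] [ 482.4 -241.7   50. ] [ 482.3 -246.5   25. ]
side jar 0.66 378 [278.9 293.8] [ 482.2 -260.    50. ] [ 482.4 -244.6   25. ]
side jar 0.63 325 [274.8 252.4] [ 486.  -141.9   50. ] [ 486.4 -122.9   25. ]
t 10.3 pos [513.1 -20.7 189.6] rot [-9.0000e+01 -1.0000e-02 -1.7664e+02] q6 1.323 F [ 0.2 -0.4  0.3] w 92.0
twist 0.06 tool d after twist [ 34.2 -10.4 105.5] before [ 34.3 -10.4 105.5] yaw after [-9.000e+01 -1.000e-02 -1.767e+02]m.py:17: RuntimeWarning: Mean of empty slice.
  x0,x1,y0,y1=b; g=pic['img'][y0:y1,x0:x1].mean(2); y,x=np.nonzero(g<45); c=np.array([x.mean()+x0,y.mean()+y0])
  ret = ret.dtype.type(ret / rcount)
Traceback (most recent call last):
  File "m.py", line 18, in <module>
    print(n,'bar',len(x),c,'range',x.min()+x0,x.max()+x0,y.min()+y0,y.max()+y0,at_z(pic,c,110),at_z(pic,c,104))
                                   ~~~~~^^
ValueError: zero-size array to reduction operation minimum which has no identity
```

View pics/c2.png

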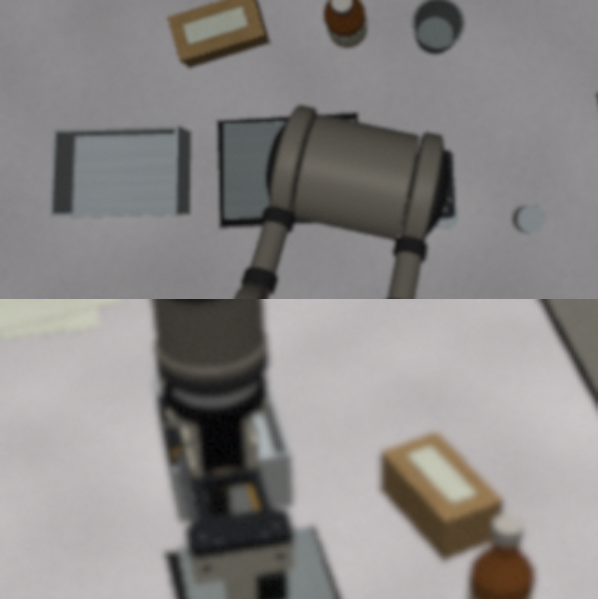

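Emit:
arm_command(
  deltas=[
    [0.016,0.02,0.035,0],
    [0.018,0.03,0.035,0],
    [0,0.02,0.036,0],
    [0,0,0,0],
    [0,0,0,0],
  ],
)

```text
time: 10.8
tool_pos: [485.1, -129.3, 119.4]
tcp_rot: [-1.571, -0.001, -3.086]
contact_force: [-0.2, 0.0, 0.1]
grip_width: 91.7
```

Run:
```python
from h import *
s=cap('side','side3')
cv2.imwrite('pics/c3.png',cv2.resize(s['img'][150:330,190:390],None,fx=3,fy=3)[:,:,::-1])
from g import go; go(485.3,-127.5,23,183.3)
```

```text
t 10.85 pos [ 485.5 -128.7  120. ] rot [-9.0010e+01  1.0000e-02 -1.7672e+02] q6 1.101 F [ 0.6  0.6 -0.3] w 91.9
twist -0.02 tool d after twist [ 0.1 97.  -1.2] before [ 0.1 97.  -1.2] yaw after [-9.001e+01  1.000e-02 -1.767e+02]
```

View pics/c3.png

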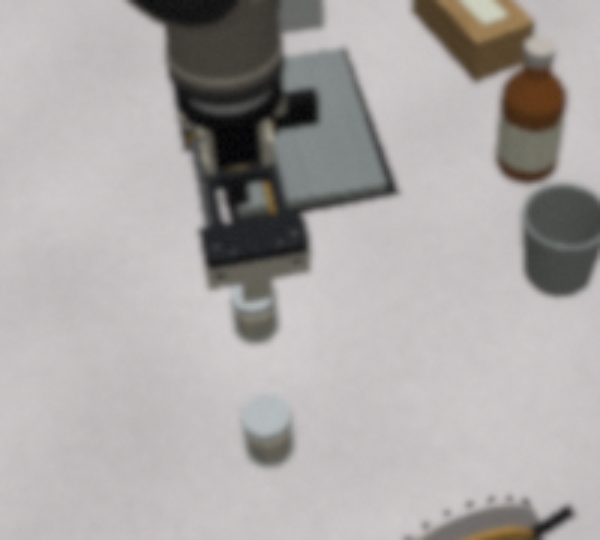

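Emit:
arm_command(
  deltas=[
    [0,0.03,0,0],
    [0,0.03,0,0],
    [0,0.025,0,0],
    [0,0.012,0,0],
    [0,0,0,0],
  ],
)

```text
time: 11.35
tool_pos: [484.9, -127.9, 22.1]
tcp_rot: [-1.572, -0.002, -3.083]
contact_force: [0.1, 0.9, 0.1]
grip_width: 91.9
```

Emit:
arm_command(
  deltas=[
    [0,0,0,0],
    [0,0,0,0],
    [0,0,0,0],
    [0,0,0,0],
    [0,0,0,0],
  ],
  claw=130,
)

```text
time: 11.85
tool_pos: [485.4, -129.2, 23.1]
tcp_rot: [-1.57, 0.001, -3.084]
contact_force: [0.2, 0.1, -0.6]
grip_width: 56.7
```

Emit:
arm_command(
  deltas=[
    [0,0,0,0],
    [0,0,0,0],
    [0,0,0,0],
    [0,0,0,0],
    [0,0,0,0],
  ],
  claw=170,
)

```text
time: 12.35
tool_pos: [485.1, -128.9, 22.8]
tcp_rot: [-1.571, -0.0, -3.084]
contact_force: [-1.3, 2.0, 2.0]
grip_width: 39.4
```

Emit:
arm_command(
  deltas=[
    [0,0,0,0],
    [0,0,0,0],
  ],
)

```text
time: 12.55
tool_pos: [485.1, -128.9, 22.8]
tcp_rot: [-1.571, -0.0, -3.084]
contact_force: [-1.2, 2.5, 3.5]
grip_width: 39.3
```

```bash
python3 g.py 536 373 140 183.3
```

```text
t 12.55 pos [ 485.1 -128.9   22.8] rot [-9.000e+01 -1.000e-02 -1.767e+02] q6 1.101 F [-1.2  2.5  3.5] w 39.3
twist 0.0 tool d after twist [ -79.7 -117.2 -498.2] before [ -79.7 -117.2 -498.2] yaw after [-9.000e+01 -1.000e-02 -1.767e+02]
```

Emit:
arm_command(
  deltas=[
    [0,-0.02,0,0],
    [0,-0.04,0,0],
    [0,-0.04,-0.01,0],
    [0,-0.018,-0.03,0],
    [-0.006,0,-0.04,0],
  ],
)

```text
time: 13.05
tool_pos: [488.2, -49.8, 143.5]
tcp_rot: [-1.568, 0.006, -3.087]
contact_force: [0.5, -0.5, 0.1]
grip_width: 39.3
```

Emit:
arm_command(
  deltas=[
    [-0.01,0,-0.04,0],
    [-0.01,0,-0.04,0],
    [-0.01,0,-0.04,0],
    [-0.01,0,-0.04,0],
    [-0.01,0,-0.04,0],
  ],
)

```text
time: 13.55
tool_pos: [525.1, 155.2, 140.4]
tcp_rot: [-1.57, -0.0, -3.084]
contact_force: [0.3, -1.4, -1.3]
grip_width: 39.3
```

Emit:
arm_command(
  deltas=[
    [-0.01,0,-0.04,0],
    [-0.01,0,-0.04,0],
    [0,0,-0.04,0],
    [0,0,-0.04,0],
    [0,0,-0.03,0],
  ],
)

```text
time: 14.05
tool_pos: [533.6, 346.7, 139.9]
tcp_rot: [-1.571, -0.0, -3.083]
contact_force: [0.4, -0.2, -0.0]
grip_width: 39.6
```

Emit:
arm_command(
  deltas=[
    [0,0,-0.02,0],
    [0,0,-0.008,0],
    [0,0,0,0],
    [0,0,0,0],
  ],
)

```text
time: 14.45
tool_pos: [532.5, 371.4, 140.3]
tcp_rot: [-1.57, -0.001, -3.084]
contact_force: [0.3, 0.2, -1.4]
grip_width: 39.6
```

Run:
```python
from h import *
p=cap('top','top4');s=cap('side','side4')
cv2.imwrite('pics/c4.png',np.hstack([cv2.resize(p['img'][180:280,120:250],None,fx=3,fy=3),cv2.resize(s['img'][70:170,210:340],None,fx=3,fy=3)])[:,:,::-1])
from g import go; go(532.4,373,29,183.3)
```

```text
t 14.55 pos [532.8 371.2 140.6] rot [-8.9970e+01 -1.0000e-02 -1.7678e+02] q6 2.005 F [ 0.3  0.2 -0.8] w 39.3
twist -0.08 tool d after twist [  0.3 111.6  -1.9] before [  0.3 111.6  -1.9] yaw after [-8.997e+01 -1.000e-02 -1.767e+02]
```

View pics/c4.png

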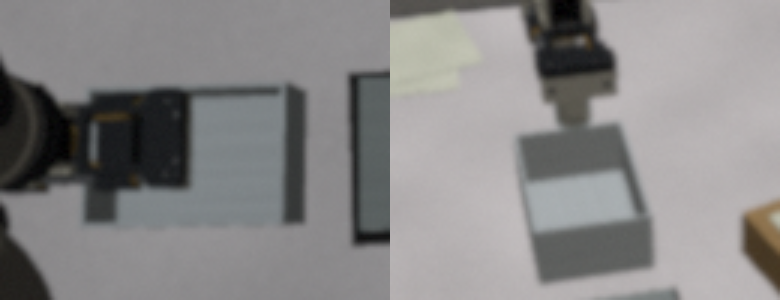

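Emit:
arm_command(
  deltas=[
    [0,0.03,0,0],
    [0,0.03,0,0],
    [0,0.03,0,0],
    [0,0.015,0,0],
    [0,0.008,0,0],
  ],
)

```text
time: 15.05
tool_pos: [532.1, 371.4, 26.5]
tcp_rot: [-1.569, -0.002, -3.085]
contact_force: [-9.1, -9.8, 41.4]
grip_width: 39.4
```

Emit:
arm_command(
  deltas=[
    [0,0,0,0],
    [0,0,0,0],
    [0,0,0,0],
  ],
)

```text
time: 15.35
tool_pos: [533.1, 372.7, 28.8]
tcp_rot: [-1.572, 0.002, -3.084]
contact_force: [-0.6, -0.0, -1.0]
grip_width: 39.7
```

Emit:
arm_command(
  deltas=[
    [0,0,0,0],
    [0,0,0,0],
    [0,0,0,0],
    [0,0,0,0],
  ],
  claw=112,
)

```text
time: 15.75
tool_pos: [532.4, 372.6, 27.8]
tcp_rot: [-1.571, 0.0, -3.084]
contact_force: [-0.1, 0.5, 0.8]
grip_width: 51.1
```

Emit:
arm_command(
  deltas=[
    [0,-0.01,0,0],
    [0,-0.02,0,0],
    [0,-0.04,0,0],
    [0,-0.04,0,0],
    [0,0,0,0],
  ],
)

```text
time: 16.25
tool_pos: [535.4, 374.2, 145.2]
tcp_rot: [-1.576, 0.011, -3.084]
contact_force: [0.5, -0.2, 0.1]
grip_width: 51.6
```

Emit:
arm_command(
  deltas=[
    [0,0,0.04,0],
    [0,0,0.04,0],
    [0,0,0.04,0],
    [0,0,0.04,0],
    [0,0,0.04,0],
  ],
  claw=0,
)

```text
time: 16.75
tool_pos: [543.7, 171.3, 138.0]
tcp_rot: [-1.571, 0.0, -3.084]
contact_force: [0.4, -0.2, 0.5]
grip_width: 87.1
```

Run:
```python
from h import *
p=cap('top','top5');s=cap('side','side5')
cv2.imwrite('pics/c5.png',np.hstack([cv2.resize(p['img'][180:280,120:250],None,fx=3,fy=3),cv2.resize(s['img'][70:170,210:340],None,fx=3,fy=3)])[:,:,::-1])
for n,pic in(('t',p),('s',s)):
    for d in vision.regions_of(pic,'jar1')[:4]:
        y,x=np.nonzero(d['mask']); c=(x.mean(),y.mean()); print(n,round(d['confidence'],2),len(x),np.round(c,1),at_z(pic,c,50).round(1),at_z(pic,c,25).round(1))
from g import go; go(482.5,-245.5,130,183.3)
```

```text
t 0.48 185 [402.2 256.8] [ 482.9 -241.6   50. ] [ 482.8 -246.4   25. ]
s 0.7 364 [278.7 293.4] [ 481.8 -258.9   50. ] [ 482.  -243.4   25. ]
t 16.95 pos [544.1 172.1 138. ] rot [-9.0010e+01  2.0000e-02 -1.7682e+02] q6 1.687 F [ 0.1  1.2 -0.4] w 91.4
twist -0.12 tool d after twist [ 85.6   7.9 413.4] before [ 84.7   7.9 413.6] yaw after [-9.001e+01  2.000e-02 -1.767e+02]
```

View pics/c5.png

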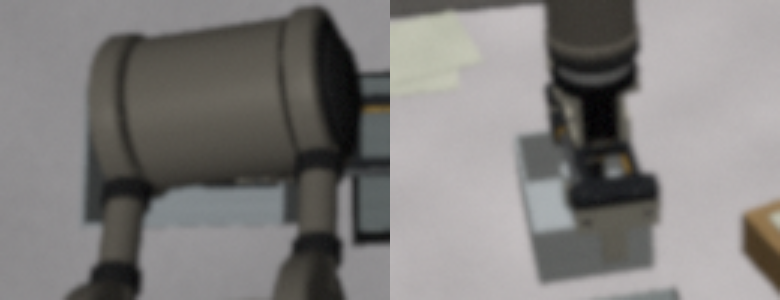

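Emit:
arm_command(
  deltas=[
    [0,0,0.04,0],
    [0,0,0.04,0],
    [0.01,0,0.04,0],
    [0.01,0,0.04,0],
    [0.01,0,0.04,0],
  ],
)

```text
time: 17.45
tool_pos: [525.5, -28.6, 137.8]
tcp_rot: [-1.571, 0.0, -3.082]
contact_force: [0.6, 0.4, 0.2]
grip_width: 91.9
```

Emit:
arm_command(
  deltas=[
    [0.015,0,0.04,0],
    [0.01,0,0.04,0],
    [0.01,0,0.04,0],
    [0.01,0,0.04,0],
    [0.01,0.008,0.04,0],
  ],
)

```text
time: 17.95
tool_pos: [483.1, -232.1, 130.7]
tcp_rot: [-1.569, 0.002, -3.082]
contact_force: [0.3, 0.4, 0.3]
grip_width: 91.9
```

Emit:
arm_command(
  deltas=[
    [0,0,0.013,0],
    [0,0,0,0],
    [0,0,0,0],
  ],
)

```text
time: 18.25
tool_pos: [483.4, -242.9, 129.7]
tcp_rot: [-1.571, -0.0, -3.083]
contact_force: [-0.4, 0.3, 0.4]
grip_width: 91.6
```

Run:
```python
from h import *
p=cap('top','top6');s=cap('side','side6')
cv2.imwrite('pics/c6.png',np.hstack([cv2.resize(p['img'][180:280,120:250],None,fx=3,fy=3),cv2.resize(s['img'][70:170,210:340],None,fx=3,fy=3)])[:,:,::-1])
cv2.imwrite('pics/c6.png',np.vstack([cv2.imread('pics/c6.png'),cv2.resize(s['img'][230:330,210:470],None,fx=3,fy=3)[:,:,::-1]]))
for n,pic in(('t',p),('s',s)):
  for nm in ('jar1','lid','box'):
    for d in vision.regions_of(pic,nm)[:4]:
        y,x=np.nonzero(d['mask']); c=(x.mean(),y.mean()); print(n,nm,round(d['confidence'],2),len(x),np.round(c,1),at_z(pic,c,50).round(1),at_z(pic,c,25).round(1))
from g import go; go(482.5,-245.5,23,183.3)
```

```text
t jar1 0.7 214 [173.4 232. ] [532.3 365.5  50. ] [533.4 375.6  25. ]
t lid 0.71 653 [354.2 152.9] [ 758.3 -114.6   50. ] [ 765.  -116.3   25. ]
t lid 0.66 542 [304.9 150.6] [762.4  19.6  50. ] [769.2  21.2  25. ]
t box 0.69 3367 [184.7 231.9] [533.4 334.9  50. ] [534.6 344.2  25. ]
s jar1 0.61 201 [279.3 297.3] [ 482.1 -269.1   50. ] [ 482.3 -253.9   25. ]
s lid 0.8 1031 [301.6 193.3] [582.   48.6  50. ] [585.2  73.3  25. ]
t 18.65 pos [ 483.1 -243.8  129.9] rot [-8.9990e+01  1.0000e-02 -1.7665e+02] q6 0.903 F [ 0.1  0.1 -0.4] w 91.5
twist 0.05 tool d after twist [  0.7 106.9   1.6] before [  0.7 106.9   1.6] yaw after [-8.999e+01  1.000e-02 -1.767e+02]
```

View pics/c6.png

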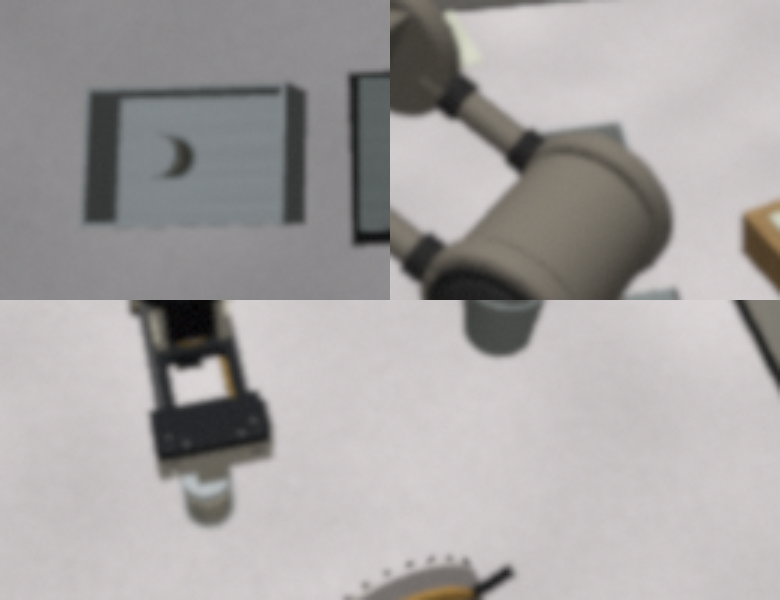

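Emit:
arm_command(
  deltas=[
    [0,0.03,0.001,0],
    [0,0.03,0,0],
    [0,0.03,0,0],
    [0,0.012,0,0],
    [0,0.005,0,0],
  ],
)

```text
time: 19.15
tool_pos: [482.5, -245.0, 21.7]
tcp_rot: [-1.572, -0.002, -3.084]
contact_force: [0.4, -0.6, 0.4]
grip_width: 91.8
```

Emit:
arm_command(
  deltas=[
    [0,0,0,0],
    [0,0,0,0],
    [0,0,0,0],
    [0,0,0,0],
    [0,0,0,0],
  ],
  claw=130,
)

```text
time: 19.65
tool_pos: [483.1, -245.5, 23.3]
tcp_rot: [-1.57, 0.001, -3.084]
contact_force: [0.2, -0.7, -0.2]
grip_width: 56.7
```

Emit:
arm_command(
  deltas=[
    [0,0,0,0],
    [0,0,0,0],
    [0,0,0,0],
    [0,0,0,0],
    [0,0,0,0],
  ],
  claw=170,
)

```text
time: 20.15
tool_pos: [482.9, -245.3, 22.8]
tcp_rot: [-1.571, 0.0, -3.084]
contact_force: [-1.2, 0.7, 2.2]
grip_width: 39.4
```

Emit:
arm_command(
  deltas=[
    [0,0,0,0],
    [0,0,0,0],
  ],
)

```text
time: 20.35
tool_pos: [482.9, -245.3, 22.8]
tcp_rot: [-1.571, 0.0, -3.084]
contact_force: [-1.0, 2.1, 4.0]
grip_width: 39.5
```

```bash
python3 g.py 536.4 301 140 183.3
```

```text
t 20.35 pos [ 482.9 -245.3   22.8] rot [ -90.     0.  -176.7] q6 0.902 F [-1.   2.1  4. ] w 39.5
twist 0.0 tool d after twist [ -84.8 -117.2 -542.3] before [ -84.9 -117.2 -542.3] yaw after [ -90.     0.  -176.7]
```

Emit:
arm_command(
  deltas=[
    [0,-0.02,0,0],
    [0,-0.04,0,0],
    [0,-0.04,-0.01,0],
    [0,-0.017,-0.03,0],
    [-0.005,0,-0.04,0],
  ],
)

```text
time: 20.85
tool_pos: [484.6, -166.5, 142.4]
tcp_rot: [-1.567, 0.005, -3.087]
contact_force: [0.5, 0.2, -1.5]
grip_width: 39.4
```

Emit:
arm_command(
  deltas=[
    [-0.01,0,-0.04,0],
    [-0.01,0,-0.04,0],
    [-0.01,0,-0.04,0],
    [-0.01,0,-0.04,0],
    [-0.01,0,-0.04,0],
  ],
)

```text
time: 21.35
tool_pos: [521.7, 38.9, 139.5]
tcp_rot: [-1.57, -0.0, -3.084]
contact_force: [0.1, -0.4, -0.9]
grip_width: 39.7
```

Emit:
arm_command(
  deltas=[
    [-0.01,0,-0.04,0],
    [-0.01,0,-0.04,0],
    [-0.01,0,-0.04,0],
    [0,0,-0.04,0],
    [0,0,-0.04,0],
  ],
)

```text
time: 21.85
tool_pos: [540.0, 240.2, 139.0]
tcp_rot: [-1.57, -0.0, -3.084]
contact_force: [0.9, 0.0, -0.3]
grip_width: 39.4
```

Emit:
arm_command(
  deltas=[
    [0,0,-0.035,0],
    [0,0,-0.02,0],
    [0,0,-0.007,0],
    [0,0,0,0],
    [0,0,0,0],
  ],
)

```text
time: 22.35
tool_pos: [536.6, 299.5, 139.3]
tcp_rot: [-1.57, -0.001, -3.085]
contact_force: [-1.2, -0.7, -0.3]
grip_width: 39.6
```

```bash
python3 g.py 536.4 301 28 183.3
```

```text
t 22.35 pos [536.6 299.5 139.3] rot [-8.9950e+01 -3.0000e-02 -1.7673e+02] q6 1.899 F [-1.2 -0.7 -0.3] w 39.6
twist -0.03 tool d after twist [ 1.000e-01  1.113e+02 -1.600e+00] before [ 1.000e-01  1.113e+02 -1.600e+00] yaw after [-8.995e+01 -3.000e-02 -1.767e+02]
```

Emit:
arm_command(
  deltas=[
    [0,0.03,0,0],
    [0,0.03,0,0],
    [0,0.025,0,0],
    [0,0.01,0,0],
    [0,0.005,0,0],
  ],
)

```text
time: 22.85
tool_pos: [536.6, 299.4, 39.0]
tcp_rot: [-1.57, -0.001, -3.085]
contact_force: [-0.4, 0.2, -0.5]
grip_width: 39.8
```

Emit:
arm_command(
  deltas=[
    [0,0.004,0,0],
    [0,0.004,0,0],
    [0,0.003,0,0],
    [0,0.001,0,0],
    [0,0,0,0],
  ],
)

```text
time: 23.35
tool_pos: [536.6, 300.7, 27.9]
tcp_rot: [-1.571, 0.0, -3.084]
contact_force: [-0.1, -0.6, -1.3]
grip_width: 39.5
```

Emit:
arm_command(
  deltas=[
    [0,0,0,0],
    [0,0,0,0],
    [0,0,0,0],
    [0,0,0,0],
  ],
  claw=112,
)

```text
time: 23.75
tool_pos: [536.6, 300.7, 27.8]
tcp_rot: [-1.571, 0.0, -3.084]
contact_force: [-0.2, -0.5, 1.0]
grip_width: 51.6
```

Emit:
arm_command(
  deltas=[
    [0,-0.01,0,0],
    [0,-0.02,0,0],
    [0,-0.04,0,0],
    [0,-0.04,0,0],
    [0,-0.02,0,0],
  ],
)

```text
time: 24.25
tool_pos: [537.9, 301.2, 162.5]
tcp_rot: [-1.573, 0.006, -3.084]
contact_force: [-0.1, 0.4, 0.2]
grip_width: 51.1
```

Emit:
arm_command(
  deltas=[
    [0,0,0.04,0],
    [0,0,0.04,0],
    [0,0,0.04,0],
    [0,0,0.04,0],
    [0,0,0.04,0],
  ],
  claw=0,
)

```text
time: 24.75
tool_pos: [548.1, 99.5, 158.7]
tcp_rot: [-1.571, 0.001, -3.084]
contact_force: [0.4, 0.6, 0.6]
grip_width: 87.4
```

Emit:
arm_command(
  deltas=[
    [0,0,0.04,0],
    [0,0,0.04,0],
    [0,0,0.04,0],
    [0,0,0.04,0],
    [0,0,0.0,0],
  ],
)

```text
time: 25.25
tool_pos: [557.7, -63.4, 158.6]
tcp_rot: [-1.569, 0.001, -3.089]
contact_force: [-0.2, 0.7, -0.3]
grip_width: 92.0
```

Run:
```python
from h import *
p=cap('top','top7');s=cap('side','side7')
cv2.imwrite('pics/c7.png',np.vstack([cv2.resize(p['img'][180:280,110:450],None,fx=2.2,fy=2.2),cv2.resize(s['img'][70:230,130:470],None,fx=2.2,fy=2.2)])[:,:,::-1])
for n,pic in(('t',p),('s',s)):
  for nm in ('jar1','lid','box'):
    for d in vision.regions_of(pic,nm)[:4]:
        y,x=np.nonzero(d['mask']); c=(x.mean(),y.mean()); print(n,nm,round(d['confidence'],2),len(x),np.round(c,1),at_z(pic,c,50).round(1),at_z(pic,c,15).round(1))
from g import go; go(545.8,100.8,130,183.3)
```

```text
t jar1 0.74 2555 [465.8 216.8] [ 590.6 -409.6   50. ] [ 594.2 -422.1   15. ]
t jar1 0.53 213 [173.1 232.1] [532.2 366.4  50. ] [533.8 380.5  15. ]
t jar1 0.53 248 [190.3 233.1] [530.7 319.4  50. ] [532.2 331.9  15. ]
t lid 0.8 2782 [266.9 230.6] [542.4 113.9  50. ] [544.4 119.4  15. ]
t lid 0.39 650 [354.1 153. ] [ 758.  -114.2   50. ] [ 767.3 -116.5   15. ]
t box 0.61 3073 [184.3 231.5] [534.5 336.   50. ] [536.2 349.1  15. ]
t box 0.2 241 [190.6 233.2] [530.4 318.5  50. ] [531.9 331.   15. ]
s jar1 0.46 51 [271.2 126.8] [530.  373.7  50. ] [532.3 422.   15. ]
s lid 0.57 1472 [281.6 197. ] [525.5  44.   50. ] [527.6  78.4  15. ]
s box 0.92 929 [263.9 136.6] [501.4 325.2  50. ] [502.5 371.5  15. ]
s box 0.69 3846 [340.6 350.3] [ 591.1 -416.2   50. ] [ 596.  -401.2   15. ]
s box 0.27 495 [301.9 351.7] [ 512.2 -405.1   50. ] [ 513.8 -389.6   15. ]
t 25.65 pos [557.3 -57.6 157.9] rot [-9.000e+01  1.000e-02 -1.766e+02] q6 1.272 F [-0.8 -0.1 -0.1] w 91.6
twist 0.1 tool d after twist [   2.4   27.9 -158.8] before [   2.1   27.9 -158.8] yaw after [-9.000e+01  1.000e-02 -1.767e+02]
```

View pics/c7.png

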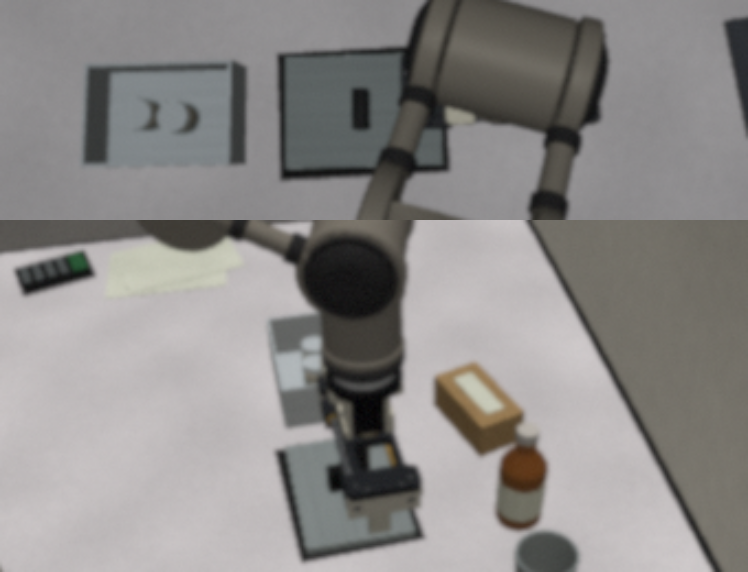

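Run:
```python
import cv2,numpy as np
from h import *
p=cap('top','top8'); s=cap('side','side8')
a=cv2.imread('pics/top8.png')[195:270,135:225]; b=cv2.imread('pics/side8.png')[90:175,235:310]
f=lambda i,h:cv2.convertScaleAbs(cv2.resize(i,None,fx=h/i.shape[0],fy=h/i.shape[0],interpolation=cv2.INTER_CUBIC),alpha=1.3)
o=np.zeros((380,800,3),np.uint8); A=f(a,350);B=f(b,350); o[:350,:A.shape[1]]=A; o[:350,A.shape[1]:A.shape[1]+B.shape[1]]=B
for c in [(-2,36),(0,-14),(0,-36)]: pass
cv2.imwrite('pics/c8.png',o)
for X in [(532.4,372.6),(536.6,300.7),(535,320)]:
    print(X,proj(p,[[*X,54],[*X,4]]).round(1).tolist(),proj(s,[[*X,54],[*X,4]]).round(1).tolist())
```

```text
(532.4, 372.6) [[170.2, 231.8], [177.4, 232.9]] [[271.9, 125.9], [272.9, 138.0]]
(536.6, 300.7) [[196.8, 231.0], [202.8, 232.0]] [[275.5, 139.0], [276.5, 151.1]]
(535, 320) [[189.6, 231.4], [195.9, 232.4]] [[274.3, 135.4], [275.4, 147.5]]
```

View pics/c8.png

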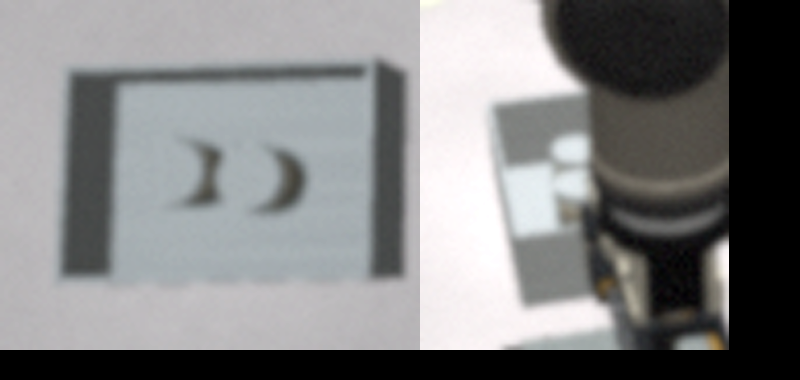

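Emit:
arm_command(
  deltas=[
    [0.002,0,-0.03,0],
    [0,0,-0.04,0],
    [0,0,-0.04,0],
    [0,0.008,-0.03,0],
    [0,0.02,-0.019,0.1],
  ],
)

```text
time: 26.25
tool_pos: [546.9, 102.5, 131.1]
tcp_rot: [-1.571, 0.004, -3.083]
contact_force: [0.2, -0.5, -0.1]
grip_width: 91.6
```

Emit:
arm_command(
  deltas=[
    [0,0,0,0],
    [0,0,0,0],
  ],
)

```text
time: 26.45
tool_pos: [546.0, 100.0, 129.6]
tcp_rot: [-1.57, -0.001, -3.084]
contact_force: [-0.7, -0.5, -0.1]
grip_width: 91.5
```

```bash
python3 g.py 546.2 100.8 29.8 183.3
```

```text
t 26.45 pos [546.  100.  129.6] rot [-8.9970e+01 -4.0000e-02 -1.7671e+02] q6 1.557 F [-0.7 -0.5 -0.1] w 91.5
twist -0.01 tool d after twist [-0.3 99.8 -0.8] before [-0.3 99.8 -0.8] yaw after [-8.997e+01 -4.000e-02 -1.767e+02]
```

Emit:
arm_command(
  deltas=[
    [0,0.03,0,0],
    [0,0.03,0,0],
    [0,0.025,0,0],
    [0,0.01,0,0],
    [0,0.005,0,0],
  ],
)

```text
time: 26.95
tool_pos: [546.5, 98.9, 29.6]
tcp_rot: [-1.571, -0.0, -3.087]
contact_force: [-0.1, -0.1, -0.1]
grip_width: 91.9
```

Emit:
arm_command(
  deltas=[
    [0,0,0,0],
    [0,0,0,0],
    [0,0,0,0],
    [0,0,0,0],
    [0,0,0,0],
  ],
  claw=255,
)

```text
time: 27.45
tool_pos: [546.4, 99.9, 30.2]
tcp_rot: [-1.571, 0.001, -3.086]
contact_force: [0.7, -0.6, -0.3]
grip_width: 56.5
```

Emit:
arm_command(
  deltas=[
    [0,0,0,0],
    [0,0,0,0],
    [0,0,0,0],
    [0,0,0,0],
    [0,0,0,0],
  ],
)

```text
time: 27.95
tool_pos: [546.1, 99.9, 29.6]
tcp_rot: [-1.571, -0.0, -3.086]
contact_force: [-0.2, 0.2, 0.2]
grip_width: 17.7
```

Emit:
arm_command(
  deltas=[
    [0,-0.01,0,0],
    [0,-0.03,0,0],
    [0,-0.04,0,0],
    [0,-0.04,0,0],
    [0,-0.03,0,0],
  ],
)

```text
time: 28.45
tool_pos: [546.4, 99.8, 182.7]
tcp_rot: [-1.571, 0.002, -3.086]
contact_force: [0.6, -0.3, -2.8]
grip_width: 17.6
```

```bash
python3 g.py 534.4 337.7 180 183.3
```

```text
t 28.45 pos [546.4  99.8 182.7] rot [-8.999e+01  1.300e-01 -1.768e+02] q6 1.558 F [ 0.6 -0.3 -2.8] w 17.6
twist -0.1 tool d after twist [  -1.7    2.7 -238.2] before [  -1.3    2.7 -238.2] yaw after [-8.999e+01  1.300e-01 -1.767e+02]
```

Emit:
arm_command(
  deltas=[
    [-0.002,0,-0.03,0],
    [0,0,-0.04,0],
    [0,0,-0.04,0],
    [0,0,-0.04,0],
    [0,0,-0.04,0],
  ],
)

```text
time: 28.95
tool_pos: [536.9, 291.0, 180.1]
tcp_rot: [-1.57, -0.0, -3.086]
contact_force: [0.6, -0.2, -1.6]
grip_width: 17.9
```

Emit:
arm_command(
  deltas=[
    [0,0,-0.03,0],
    [0,0,-0.018,0],
    [0,0.02,0,0],
    [0,0,0,0],
    [0,0,0,0],
  ],
)

```text
time: 29.45
tool_pos: [534.7, 336.7, 159.6]
tcp_rot: [-1.57, -0.001, -3.086]
contact_force: [0.3, -0.2, -2.1]
grip_width: 18.0
```

```bash
python3 g.py 534.4 337.7 89 183.3
```

```text
t 29.45 pos [534.7 336.7 159.6] rot [-8.9940e+01 -8.0000e-02 -1.7684e+02] q6 1.957 F [ 0.3 -0.2 -2.1] w 18.0
twist -0.14 tool d after twist [ 0.1 70.6 -1.1] before [ 0.1 70.6 -1.1] yaw after [-8.994e+01 -8.000e-02 -1.767e+02]
```

Emit:
arm_command(
  deltas=[
    [0,0.02,-0.001,-0.1],
    [0,0.02,0,0],
    [0,0.015,0,0],
    [0,0.005,0,0],
    [0,0.003,0,0],
  ],
)

```text
time: 29.95
tool_pos: [535.4, 338.1, 97.2]
tcp_rot: [-1.571, 0.001, -3.085]
contact_force: [-0.2, -0.1, -3.0]
grip_width: 17.7
```

Emit:
arm_command(
  deltas=[
    [0,0.003,0,0],
    [0,0.002,0,0],
    [0,0.001,0,0],
    [0,0,0,0],
  ],
)

```text
time: 30.35
tool_pos: [534.9, 338.7, 90.9]
tcp_rot: [-1.571, 0.0, -3.084]
contact_force: [0.1, -0.8, -2.8]
grip_width: 17.7
```

```bash
python3 g.py 534.4 337.7 88.6 183.3
```

```text
t 30.35 pos [534.9 338.7  90.9] rot [-9.0010e+01  2.0000e-02 -1.7669e+02] q6 1.957 F [ 0.1 -0.8 -2.8] w 17.7
twist 0.01 tool d after twist [0.5 2.3 0.9] before [0.5 2.3 0.9] yaw after [-9.001e+01  2.000e-02 -1.767e+02]
```

Emit:
arm_command(
  deltas=[
    [0,0.001,0.001,0],
    [0,0.001,0,0],
    [0,0,0,0],
    [0,0,0,0],
  ],
)

```text
time: 30.75
tool_pos: [534.8, 337.6, 88.7]
tcp_rot: [-1.571, 0.0, -3.084]
contact_force: [0.1, -0.0, -2.0]
grip_width: 18.0
```

Emit:
arm_command(
  deltas=[
    [0,0,0,0],
    [0,0,0,0],
    [0,0,0,0],
    [0,0,0,0],
    [0,0,0,0],
  ],
  claw=0,
)

```text
time: 31.25
tool_pos: [534.9, 337.6, 88.8]
tcp_rot: [-1.571, 0.0, -3.084]
contact_force: [0.7, 0.0, 0.6]
grip_width: 53.5
```

Emit:
arm_command(
  deltas=[
    [0,0,0,0],
    [0,0,0,0],
    [0,0,0,0],
    [0,-0.03,0,0],
    [0,-0.04,0,0],
  ],
)

```text
time: 31.75
tool_pos: [533.5, 336.9, 157.1]
tcp_rot: [-1.569, -0.005, -3.084]
contact_force: [-0.4, 0.4, 0.2]
grip_width: 90.5
```

Emit:
arm_command(
  deltas=[
    [0,-0.04,0,0],
    [0.02,-0.02,0.03,0],
    [0.02,0,0.04,0],
    [0.01,0,0.04,0],
    [0,0,0.04,0],
  ],
)

```text
time: 32.25
tool_pos: [492.1, 183.9, 219.2]
tcp_rot: [-1.571, 0.0, -3.083]
contact_force: [0.4, -0.1, 0.4]
grip_width: 91.8
```

Emit:
arm_command(
  deltas=[
    [0,0,0.04,0],
    [0,0,0.04,0],
    [0,0,0.04,0],
    [0,0,0.04,0],
    [0,0,0.04,0],
  ],
  claw=255,
)

```text
time: 32.75
tool_pos: [504.9, -16.3, 218.9]
tcp_rot: [-1.571, 0.001, -3.084]
contact_force: [-0.4, -0.4, -0.3]
grip_width: 56.2
```

Emit:
arm_command(
  deltas=[
    [0,0,0.04,0],
    [0,0,0.04,0],
    [0,0,0.04,0],
    [0,0,0.04,0],
    [0,0,0.04,0],
  ],
)

```text
time: 33.25
tool_pos: [516.5, -216.1, 218.9]
tcp_rot: [-1.571, 0.0, -3.084]
contact_force: [-0.1, -0.0, 1.2]
grip_width: 16.1
```

```bash
sed -i 's/^for pic,n,b/if 0:\n  pass\nfor pic,n,b/' m.py; python3 m.py
python3 - <<'E'
from h import *
p=cap('top','top9'); s=cap('side','side9')
cv2.imwrite('pics/c9.png',np.hstack([cv2.resize(p['img'][180:280,120:250],None,fx=3,fy=3),cv2.resize(s['img'][70:170,210:340],None,fx=3,fy=3)])[:,:,::-1])
from g import go; go(495,-429,150,183.3)
E
```

```text
lid 0.59 4021 [182.5 230.7] [536.6 333.6] [142.1 198.1] 2.7333099842071533
mat 0.96 4433 [274.8 230.8] [546.5  98.8] [164.1 212.3] 3.1931021213531494
counter 0.94 804 [467.1 197.6] [ 655.9 -432.2] [140.8  69.6] 59.66594314575195
top bar 179 [178.5 229.7] range 174 183 221 239 [535.8 328.7 110. ] [536.2 331.  104. ]
side bar 822 [269.3 122.2] range 255 286 108 135 [522.7 315.9 110. ] [523.1 324.4 104. ]
topp bar 2 [481.5 262.5] range 478 485 258 267 [ 473.5 -422.9  110. ] [ 473.4 -425.3  104. ]
sidep bar 223 [294.2 353.6] range 285 303 346 362 [ 494.6 -433.   110. ] [ 494.8 -430.4  104. ]
t 33.8 pos [ 516.7 -213.5  218.9] rot [-8.9990e+01  1.0000e-02 -1.7662e+02] q6 0.983 F [0.3 0.8 1. ] w 0.5
twist 0.08 tool d after twist [ 34.1  69.  213.9] before [ 34.4  69.  213.9] yaw after [-8.999e+01  1.000e-02 -1.767e+02]
```

View pics/c9.png

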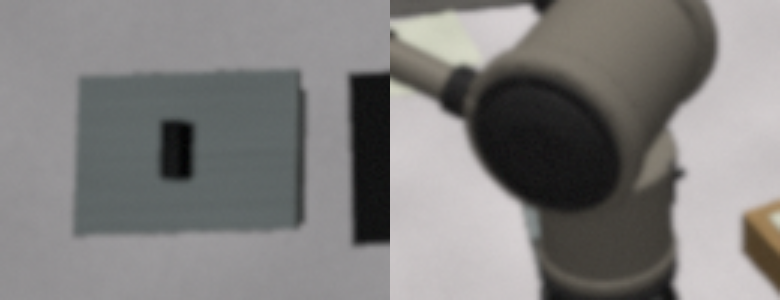

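Emit:
arm_command(
  deltas=[
    [0.01,0,0.03,0],
    [0.01,0,0.04,0],
    [0.01,0.01,0.04,0],
    [0.005,0.02,0.04,0],
    [0,0.02,0.04,0],
  ],
)

```text
time: 34.3
tool_pos: [492.4, -407.4, 168.9]
tcp_rot: [-1.57, 0.001, -3.084]
contact_force: [0.8, -0.6, -0.6]
grip_width: 0.2
```

Emit:
arm_command(
  deltas=[
    [0,0.018,0.024,0],
    [0,0,0,0],
    [0,0,0,0],
  ],
)

```text
time: 34.6
tool_pos: [493.9, -429.5, 150.2]
tcp_rot: [-1.572, -0.001, -3.084]
contact_force: [0.5, -1.0, 1.1]
grip_width: 0.3
```

Run:
```python
from h import *
p=cap('top','top10'); s=cap('side','side10')
cv2.imwrite('pics/c10.png',np.hstack([cv2.resize(p['img'][170:270,420:550],None,fx=3,fy=3),cv2.resize(s['img'][290:390,260:390],None,fx=3,fy=3)])[:,:,::-1])
for n in ('lid','box'):
    for d in vision.find_in(s,n)[:2]: print(n,round(d['confidence'],2),c2w(s,d['xyz']).round(1))
from g import go; go(494,-429.5,112,183.3)
```

```text
lid 0.94 [535.  327.2  76.4]
box 0.93 [537.8 251.3  30.1]
t 34.8 pos [ 494.8 -429.   152.2] rot [-8.9920e+01  7.0000e-02 -1.7661e+02] q6 0.68 F [-0.1  0.2 -0.5] w 0.2
twist 0.09 tool d after twist [ 0.8 40.2  0.4] before [ 0.8 40.2  0.3] yaw after [-8.992e+01  7.000e-02 -1.767e+02]
```

View pics/c10.png

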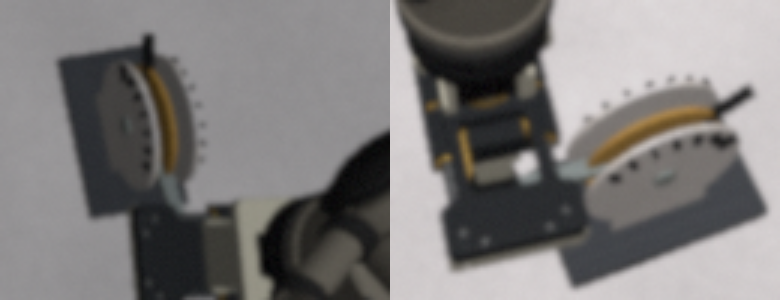

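Emit:
arm_command(
  deltas=[
    [0,0.02,0,0],
    [0,0.01,0,0],
    [0,0.01,0,0],
    [0,0.01,0,0],
    [0,0.01,0,0],
  ],
)

```text
time: 35.3
tool_pos: [493.6, -430.3, 91.0]
tcp_rot: [-1.57, -0.001, -3.084]
contact_force: [-4.7, 1.0, 6.2]
grip_width: 0.2
```

Emit:
arm_command(
  deltas=[
    [0,0.008,0,0],
    [0,0.005,0,0],
    [0,0.003,0,0],
    [0,0,0,0],
    [0,0,0,0],
  ],
)

```text
time: 35.8
tool_pos: [493.8, -430.3, 75.4]
tcp_rot: [-1.57, -0.0, -3.084]
contact_force: [-3.5, 0.5, 5.1]
grip_width: 0.5
```

Emit:
arm_command(
  deltas=[
    [0,0.004,0,0],
    [0,0.002,0,0],
    [0,0.002,0,0],
    [0,0,0,0],
  ],
)

```text
time: 36.2
tool_pos: [494.5, -430.2, 67.9]
tcp_rot: [-1.57, 0.001, -3.084]
contact_force: [-1.9, 2.2, 8.3]
grip_width: 0.7
```

Emit:
arm_command(
  deltas=[
    [0,0.001,0,0],
    [0,0.001,0,0],
    [0,0,0,0],
  ],
)

```text
time: 36.5
tool_pos: [494.6, -430.3, 67.4]
tcp_rot: [-1.569, 0.002, -3.084]
contact_force: [-2.9, 4.9, 15.5]
grip_width: 0.5
```

Emit:
arm_command(
  deltas=[
    [0,0.001,0,0],
    [0,0,0,0],
    [0,0,0,0],
  ],
)

```text
time: 36.8
tool_pos: [494.6, -430.3, 67.1]
tcp_rot: [-1.569, 0.002, -3.084]
contact_force: [-4.6, 5.9, 19.8]
grip_width: 0.5
```

Emit:
arm_command(
  deltas=[
    [0,-0.01,0,0],
    [0,-0.01,0,0],
    [0,-0.01,0,0],
    [0,-0.02,0,0],
    [0,-0.03,0,0],
  ],
)

```text
time: 37.3
tool_pos: [493.8, -429.3, 142.8]
tcp_rot: [-1.573, -0.001, -3.084]
contact_force: [-0.8, -0.2, -0.2]
grip_width: 0.8
```

Emit:
arm_command(
  deltas=[
    [0,-0.007,0,0],
    [0,0,0,0],
    [0,0,0,0],
  ],
)

```text
time: 37.6
tool_pos: [493.6, -429.5, 149.3]
tcp_rot: [-1.572, -0.001, -3.084]
contact_force: [-0.1, 0.1, 0.2]
grip_width: 0.5
```

Run:
```python
from h import *
p=cap('top','top11'); s=cap('side','side11')
cv2.imwrite('pics/c11.png',np.hstack([cv2.resize(p['img'][170:270,420:550],None,fx=3,fy=3),cv2.resize(s['img'][290:390,260:390],None,fx=3,fy=3)])[:,:,::-1])
from g import go; go(494,-430,112,183.3)
```

```text
t 37.7 pos [ 493.5 -429.4  148.9] rot [-9.013e+01 -1.000e-01 -1.767e+02] q6 0.68 F [-0.5  0.4 -0.1] w 0.4
twist 0.0 tool d after twist [-0.6 36.9  0.7] before [-0.6 36.9  0.7] yaw after [-9.013e+01 -1.000e-01 -1.767e+02]
```

View pics/c11.png

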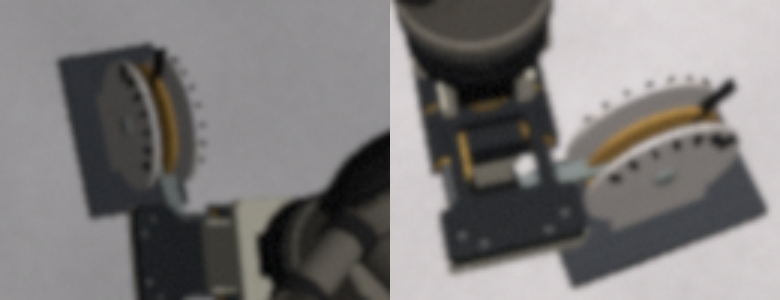

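Emit:
arm_command(
  deltas=[
    [0,0.02,0,0],
    [0,0.01,0,0],
    [0,0.01,0,0],
    [0,0.01,0,0],
    [0,0.01,0,0],
  ],
)

```text
time: 38.2
tool_pos: [493.4, -430.4, 90.6]
tcp_rot: [-1.57, -0.001, -3.084]
contact_force: [-5.0, 0.1, 6.1]
grip_width: 0.6
```

Emit:
arm_command(
  deltas=[
    [0,0.008,0,0],
    [0,0.006,0,0],
    [0,0.005,0,0],
    [0,0.003,0,0],
    [0,0.002,0,0],
  ],
)

```text
time: 38.7
tool_pos: [494.4, -430.3, 67.5]
tcp_rot: [-1.57, 0.001, -3.084]
contact_force: [-1.9, 2.0, 13.0]
grip_width: 0.5
```

Emit:
arm_command(
  deltas=[
    [0,0.001,0,0],
    [0,0.001,0,0],
    [0,0.001,0,0],
    [0,0,0,0],
    [0,0,0,0],
  ],
)

```text
time: 39.2
tool_pos: [494.5, -430.4, 67.0]
tcp_rot: [-1.569, 0.002, -3.084]
contact_force: [-5.8, 5.5, 20.4]
grip_width: 0.5
```

Emit:
arm_command(
  deltas=[
    [0,-0.01,0,0],
    [0,-0.01,0,0],
    [0,-0.01,0,0],
    [0,-0.02,0,0],
    [0,-0.03,0,0],
  ],
)

```text
time: 39.7
tool_pos: [493.8, -429.2, 142.6]
tcp_rot: [-1.574, -0.001, -3.084]
contact_force: [0.6, -0.4, 0.1]
grip_width: 0.1
```

Emit:
arm_command(
  deltas=[
    [0,-0.04,0,0],
    [0,-0.02,-0.04,0],
    [0.02,0,-0.04,0],
    [0.02,0,-0.04,0],
    [0,0,-0.04,0],
  ],
)

```text
time: 40.2
tool_pos: [443.1, -271.0, 203.6]
tcp_rot: [-1.571, -0.0, -3.085]
contact_force: [0.9, 0.2, 0.3]
grip_width: 0.3
```

Emit:
arm_command(
  deltas=[
    [0,0,-0.04,0],
    [0.02,0,-0.04,0],
    [0.02,0,0,0],
    [0,0,0,0],
    [0,0,0,0],
  ],
)

```text
time: 40.7
tool_pos: [401.0, -195.4, 204.0]
tcp_rot: [-1.57, 0.002, -3.085]
contact_force: [-0.1, 0.2, -0.3]
grip_width: 0.4
```

Run:
```python
from h import *
from scipy.optimize import least_squares
p=cap('top','top12'); s=cap('side','side12')
P={n:{'img':cv2.imread(f'pics/{n}.png')} for n in('top0','side0','top11','side11')}
cv2.imwrite('pics/c12.png',np.vstack([np.hstack([cv2.resize(p['img'][170:270,420:550],None,fx=3,fy=3),cv2.resize(s['img'][290:390,260:390],None,fx=3,fy=3)]),np.hstack([cv2.resize(p['img'][180:280,120:250],None,fx=3,fy=3),cv2.resize(s['img'][70:170,210:340],None,fx=3,fy=3)])])[:,:,::-1])
# predicted pointer tips: axle c, azimuth a, start angle th0 free
c0=np.array([605,-410,75.])
for n in ('lid','box'):
    for q,k in((p,'t'),(s,'s')):
        for d in vision.find_in(q,n)[:1]: print(k,n,round(d['confidence'],2),c2w(q,d['xyz']).round(1))
# pixel measurements of tip: (top, side) at k=0,1,
obs={0:((420+149/3,170+37/3),(260+(752-390)/3,290+92/3)),1:((420+159/3,170+52/3),(260+(733-390)/3,290+84/3))}
for k,(a,b) in obs.items(): print(k,[np.round(v,1) for v in tri(p,a,s,b)])
```

```text
t lid 0.83 [536.1 328.2  74.1]
s lid 0.71 [538.3 326.6  75.7]
t box 0.42 [537.4 247.5  10.8]
s box 0.89 [536.8 251.   30.1]
0 [array([ 671.9, -398.8,  116.6]), np.float64(3.2)]
1 [array([ 656.4, -399.8,  134.7]), np.float64(3.7)]
```

View pics/c12.png

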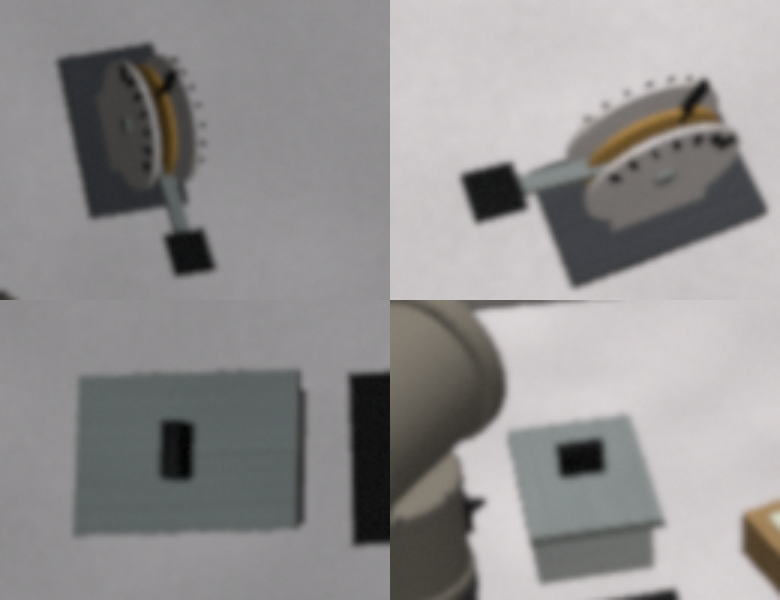

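Run:
```python
from h import *
p=cap('top');s=cap('side')
t=[tri(p,a,s,b)[0] for a,b in [((420+149/3,170+37/3),(260+362/3,290+92/3)),((420+159/3,170+52/3),(260+343/3,290+84/3)),((420+174/3,170+73/3),(260+315/3,290+83/3))]]
a=[np.arctan2(x[2]-75,x[0]-605) for x in t]
print(t[2].round(1),np.round(a,2),np.diff(a))
for d in vision.regions_of(s,'lid')[:1]:
    y,x=np.nonzero(d['mask']); print(d['confidence'],x.mean(),y.mean())
o=bot.get_obs(); print(o['time'],o['contact_force'],o['grip_width'])
```

```text
[ 635.7 -404.4  152. ] [0.56 0.86 1.19] [0.30448427 0.33182701]
0.65 273.96543643819564 129.66783831282953
41.15 [-0.7971257  -0.06184838 -0.55588719] 0.29112948368746344
```

Two marks counted for two jars (0.30 + 0.33 rad), the lever is up, the lid sits level on the box, and the robot is clear, so I'm handing in.

```bash
python3 -c "
from h import *
print(job.close_job())"
```

```text
the job is handed in; nothing more can be done
None
```

The job is done and handed in. There were two jars, and both are in the box under the seated lid. I pressed the counter lever fully down twice, letting it come back up each time.

**Last checks:**
- **Lid:** it sits level in both camera views. Its height was measured at 74–76 mm, which matches the top of the plate when seated. I released it at the same gripper height, to 0.1 mm, as I picked it up.
- **Counter:** the pointer advanced about 0.30 and then 0.33 rad, roughly 0.64 rad in total (two marks are 0.64). Both presses reached the stop at about 20 N, and the lever is back up.
- **Robot:** it is clear of everything, with no contact force. It had no contact with the pouch box, bottle or cup.

**What did not go exactly as planned:**
- **First jar:** it touched the box floor with a brief downward force of about 41 N, because I lowered it too fast. It still stood upright afterwards.
- **Second jar:** it was later seen about 20 mm from where I released it, beside the first jar. It was upright and well inside the limits, so I left it there. I think this was the expected knock, but I did not see it happen.
- **Lid position:** it now appears about 3 mm off in y from where it started. That is inside the skirt's 5 mm of play.
- **Jars under the lid:** I last saw them upright just before the lid went back on and could not check them afterwards.

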